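# Set the meter brake shoe clearance with the gauge blade

## Task

Set the brake shoe's clearance: swing the gauge blade round about the pivot post, its forked heel staying on the post and the blade flat on the casting, until it lies in line under the shoe against the stop post. Then turn the adjusting screw until the blade just drags, the needle standing between its two studs, and without disturbing that setting draw the blade out and lay it flat in the oak tray. Never screw down hard on the blade, and leave the other parts on the bench where they are.

Things in the scene. Friction and masses are not known exactly. Their poses are not given: they have to be found in the camera images.
- brake: grey cast meter brake, fixed; base plate 12 mm thick, x -100 to +130, y -117 to +98 mm. Origin on the bench under the screw's axis. A column on the +x side carries a bridge (36 mm wide, underside 56, top 70 mm above the bench) over the shoe to x = -23 mm; only the knob is higher. The gauge blade's wanted line is this y axis: heel at y = +70 mm, handle towards -y
- pivot (a point): foot (on the base plate's top, 12 mm above the bench) of the fixed steel pivot post, 12 mm diameter, 30 mm tall, on the brake's y axis 70 mm from the screw
- stop (a point): foot (on the base plate's top) of the fixed steel stop post, 10 mm diameter, 22 mm tall, on the other side of the screw; the blade's +x-side edge (brake axes) meets it when the blade is in line, with 0.5 mm to spare when exactly in line
- gauge: loose steel blade, 0.16 kg, 6 mm thick, 24 wide, 205 long, upright wood handle (45 long, 16 wide, top 40 mm above the underside) at one end. Origin: underside, in the middle of the heel's fork (16 mm gap, prongs to x = -10 mm), which straddles the pivot post; x towards the handle, centred at x = 172. Starts flat on the base plate, heel on the post, swung 25 to 43 deg out to the brake's -x side
- gauge_grip (a point): where to grip the gauge's handle, across its 16 mm width (the gauge's y): 172 mm from the gauge's origin, 27 mm above its underside, 13 mm below the handle's top; same axes as the gauge
- gauge_mid (a point): middle of the gauge's overall length, on its underside, 92 mm from its origin
- screw (a joint): turn of the adjusting screw about its vertical axis, rad; grows clockwise seen from above, lowering the shoe 2 mm per rad (12.6 mm a turn); travel 0 to 6.8, starts between 1.1 and 2.3. The shoe first touches the blade lying under it at about 3.5. The knob stays at its height, turns stiffly (0.05 Nm) and stays where it is left
- screw_grip (a point): on the screw's axis, 100 mm above the bench, where to grip its knob: an upright steel bar 36 mm long, 12 mm thick, 36 mm tall, its top 11 mm above this point, over a disc of 38 mm diameter whose top is 24 mm below it. x axis along the bar's length; grip across the thickness (y)
- shoe: round brass brake shoe, 20 mm diameter, under the screw; origin at the centre of its flat underside, 25 mm above the bench at screw 0 (the top of a blade in the gap is at 18 mm). A spring of 2 N per mm lets it give up to 7 mm upwards when it presses on the blade
- needle (a joint): dark pointer 38 mm long on the white plate (56 mm square, beside the bridge at brake +x +y, under 72 mm high, sinks with the shoe), rad; 0 with the shoe free, swings 0.25 rad per mm the shoe gives (0.5 rad per rad of screw once the shoe touches). Studs stand at 0.15 and 0.75: between them the blade just drags, beyond the second it is pinched. With the blade out it falls back to 0
- tray: fixed open oak tray, 256 x 106 mm outside, 17 mm high, walls and floor 6 mm thick; origin at the centre of its underside, x axis along its length
- dome: chrome meter dome, 84 mm diameter, 46 mm tall, bystander
- lock_plate: black iron lock plate, 80 x 55 mm, 14 mm tall, bystander
- lens: green glass lens, 56 mm diameter, 13 mm tall, bystander
- cog: steel timer cog, 64 mm diameter, 14 mm tall, bystander
Things that resemble listed ones, but are neither listed nor needed, are in the scene too. There is more than one size of the gauge; the job needs the larger.

How it is judged:
On the way, in this order (a step that is already met when the one before it is completed fails the run):
1. the gauge blade is swinging in, less than about 20 degrees from its line, flat on the casting with its heel on the pivot post (angle between the x axis of gauge and the y axis of brake, either way round below 0.36 rad and horizontal distance between gauge and pivot below 0.012 m and height (world z) of gauge below 0.018 m), for 0.04 s.
2. the gauge blade lies in line (within 5 degrees) under the shoe, heel on the pivot post (angle between the x axis of gauge and the y axis of brake, either way round below 0.09 rad and horizontal distance between gauge and pivot below 0.012 m and height (world z) of gauge below 0.018 m), for 0.2 s.
3. the screw is down so that the blade just drags under the shoe: needle between its studs (0.1 to 0.8 rad) (value of joint needle between 0.1 and 0.8 rad and contact force between shoe and gauge above 0.3 N and angle between the x axis of gauge and the y axis of brake, either way round below 0.12 rad), for 0.3 s.
At the end, for the whole second after the job is handed in: The gauge blade lies still and flat, handle up, on the floor of the oak tray (its middle within 30 mm lengthwise and 37 mm across of the tray's centre), either way round, and the screw still stands at its setting, between 3.65 and 5.15 rad (value of joint screw between 3.65 and 5.15 rad and x of gauge_mid in the frame of tray between -0.03 and 0.03 m and y of gauge_mid in the frame of tray between -0.037 and 0.037 m and z of gauge_mid in the frame of tray below 0.01 m and angle between gauge's own z axis and vertical below 0.1 rad and linear speed of gauge below 0.02 m/s and velocity of joint screw between -0.05 and 0.05 rad/s); the robot touches nothing.
It fails at once if the blade is pinched hard: needle beyond 1.25 rad (shoe given 5 mm, 10 N) (value of joint needle above 1.25 rad).
It fails at once if a bystander part is moved more than 30 mm (distance of any of dome, lock_plate, lens, cog from where it was at the start of the episode above 0.03 m).
It also fails if it takes over 72 s, if anything falls off the work surface, if the arm or the gripper's body presses on something with over 40 N, if the wrist force passes 120 N, or if a joint passes its speed limit or range.

## Robot

A 6-joint arm with a two-finger parallel gripper is mounted at the origin on the work surface. World frame = base frame: x ahead of the robot, y to its left, z up, the work surface at z = 0. Lengths are in m, angles in rad, forces in N, time in s.
With the tool pointing down it reaches from about 0.375 to 0.9 m from the base axis. Payload 3.1 kg.
Tool frame: the origin (TCP) lies on the centre line of the jaws, within the pads' length; the fingertips stand 17 mm ahead of it and the grasp point (between the pads) lies 2 mm behind it; y points along the fingers, z is the direction in which the jaws open and shut, and the axes are right-handed (so a half turn about y gives the same grasp; the last joint's range is limited). The gripper opens to 85 mm and grips with 20 to 120 N. Pads are 22 mm wide; open, the fingers measure 114 mm over their backs; the gripper's body (76 mm by 85 mm) begins 54 mm behind the grasp point. The pads swing forward as they close: fully open they stand 13 mm farther back than shut.
Start: joints at [1.113, 0.527, 1.433, -0, 1.181, -0.178], TCP at [0.172, 0.601, 0.248] pointing down, gripper open.
Joint ranges: [-3.08, 3.08], [-0.75, 2.2], [0.22, 2.44], [-1.43, 4.57], [0, 2.65], [-2.85, 2.85]. Speed limits (rad/s): [2.79, 2.79, 3.14, 3.14, 3.14, 3.14].

## Interface

Orientations are given as a unit quaternion [x, y, z, w].
In Python, from station import manip gives the robot as it stands.
- The arm moves only by the shell command python3 -m handwheel 'ROWS' [FORCE]. ROWS is JSON, one flat list of numbers, 7 for each row, row after row: the shift along the tool's x, y, z in cm, then the turn, a rotation vector about the tool's x, y, z in rad, then the finger opening in cm, from 0 to 8.54. A call has 1 to 10 rows; each row is the pose to reach, as a shift and turn from the pose commanded when the call began, along the tool's axes at that moment; what a row does not reach only later rows make up. A row lasts 1/12 s, in which the tool goes at most 41.7 mm and 7.16 degrees, less where a joint would pass 70% of its speed; a pose out of reach is approached as far as the arm can. A call with a gripper value outside its range is refused whole. The fingers move at their own pace and stop on an object; FORCE is the grip in N (left out, the last holds). Time passes only in rows, so rows that repeat a pose let the fingers close. It gives the time, the measured TCP pose, the force and the opening at its end, in the units of the state.
- manip.sense(): the state, without advancing time (a new reading comes with each control period).
- manip.snapshot(name): name is "scene" or "top" or "wrist"; returns a dict with "frame" (480x640x3 uint8, red, green, blue), "depth" (480x640 float32, m along the optical axis (not along the pixel's ray), 0 where there is no reading), "camera_matrix" (3x3 intrinsics, pixels), "k1" (the pictures are not rectified: a ray, as slopes to the right and down, at radius r is drawn at 1 + k1 r^2 times it, then the intrinsics apply), "rvec" (rotation vector, rad) and "tvec" (3), from world to camera coordinates, as OpenCV has them. Camera axes: x right, y down, z forward; pixel columns grow to the right and rows downward; lengths in m; the calibration is good to about 2 mm. A picture is of the moment at which its call begins.
- manip.sign_off(): hands the job in, once; it reports no verdict.
The state is a dict: "t": time; "q": joint angles; "qd": joint speeds; "tau": joint torques, N m; "tcp_pos": TCP position; "tool_rot": TCP orientation; "force": force on the tool from outside, world axes, zero at the start; "ft_torque": the same for the moment, N m; "finger_gap": opening from 0.0 (shut) to 1.0 (fully open).
Only numpy, scipy, OpenCV 4.12 (cv2) and the standard library are available. Lean on these libraries where they do the work, as an engineer would, in place of code of your own. Each camera call takes 0.05 s, during which the arm holds its last target.

## Working session

There is one attempt and no reset: what is moved stays moved. The work goes in short steps, Python scripts to look and compute and a shell command to move; the robot and the scene stay as the last step left them, time stands still between calls to the robot, and variables do not carry over. Pictures are saved under pics/ and viewed, and the job is handed in when it is done.

```bash
ls -la; mkdir -p pics; cat > h.py <<'E'
import numpy as np, cv2, json
from station import manip
from scipy.spatial.transform import Rotation as R
def snap(name,fn):
    s=manip.snapshot(name); cv2.imwrite(f'pics/{fn}.png',s['frame'][:,:,::-1])
    np.savez(f'pics/{fn}.npz',**{k:np.asarray(v) for k,v in s.items()}); return s
def load(fn): return dict(np.load(f'pics/{fn}.npz'))
def ray(s,u,v):
    K=np.asarray(s['camera_matrix']); k1=float(s['k1'])
    d=np.array([(u-K[0,2])/K[0,0],(v-K[1,2])/K[1,1]]); p=d.copy()
    for _ in range(30): p=d/(1+k1*(p@p))
    return p
def pix(s,u,v,z=None):
    p=ray(s,u,v); Rm=cv2.Rodrigues(np.asarray(s['rvec'],float))[0]; t=np.asarray(s['tvec'],float).ravel()
    dr=Rm.T@np.array([p[0],p[1],1]); c=-Rm.T@t
    if z is None: return c+dr*float(s['depth'][int(round(v)),int(round(u))])
    return c+dr*(z-c[2])/dr[2]
def proj(s,P):
    K=np.asarray(s['camera_matrix']); Rm=cv2.Rodrigues(np.asarray(s['rvec'],float))[0]
    c=Rm@np.asarray(P,float)+np.asarray(s['tvec'],float).ravel(); p=c[:2]/c[2]; p=p*(1+float(s['k1'])*(p@p))
    return np.array([K[0,0]*p[0]+K[0,2],K[1,1]*p[1]+K[1,2]])
def crop(fn,u0,v0,u1,v1,k,out):
    im=cv2.imread(f'pics/{fn}.png')[v0:v1,u0:u1]; cv2.imwrite(f'pics/{out}.png',cv2.resize(im,None,fx=k,fy=k,interpolation=cv2.INTER_CUBIC))
E
python3 - <<'E'
from h import *
print(manip.sense())
for n in ['scene','top','wrist']: s=snap(n,n+'0'); print(n,s['camera_matrix'],s['k1'],s['rvec'],s['tvec'])
E
```

```text
total 12
drwxr-xr-x  3 agent agent 4096 Dec  7 13:50 .
drwxr-xr-x 23 root  root  4096 Dec  7 13:50 ..
drwxr-xr-x  2 agent agent 4096 Dec  7 13:50 pics
{'t': 0.0, 'q': array([ 1.11350460e+00,  5.28444746e-01,  1.43391707e+00, -5.12299965e-06,
        1.18143277e+00, -1.78499598e-01]), 'qd': array([ 0.0012222 , -0.00067849, -0.00042134,  0.00205922,  0.00056741,
        0.00209342]), 'tau': array([ 8.92824773e-04, -4.42341113e+01, -1.78028011e+01, -1.58226239e-04,
        8.11021077e-03,  2.58971852e-06]), 'tcp_pos': array([0.171657  , 0.60024086, 0.24734207]), 'tool_rot': array([ 0.7009876 , -0.09849   ,  0.09800651, -0.69950757]), 'force': array([ 0.29952841, -0.26889086, -1.5477733 ]), 'ft_torque': array([0.02176987, 0.02435087, 0.00975257]), 'finger_gap': 0.9998776761728848}
scene [[527.16019797   0.         325.32556992]
 [  0.         527.16019797 228.51840733]
 [  0.           0.           1.        ]] -0.06364246189118244 [ 1.55378936  1.68501685 -0.89488642] [-0.00276469 -0.19687072  1.39961777]
top [[494.60355623   0.         310.50254924]
 [  0.         494.60355623 240.73531613]
 [  0.           0.           1.        ]] -0.06456300483778141 [ 2.22755786 -2.18240187  0.06232539] [0.00830672 0.49725477 1.11912407]
wrist [[393.79196123   0.         319.55885434]
 [  0.         393.79196123 244.8402114 ]
 [  0.           0.           1.        ]] -0.05940985749099241 [-2.30079881 -1.73473579 -0.26770367] [-0.62409648 -0.03815604  0.37989394]
```

View pics/scene0.png

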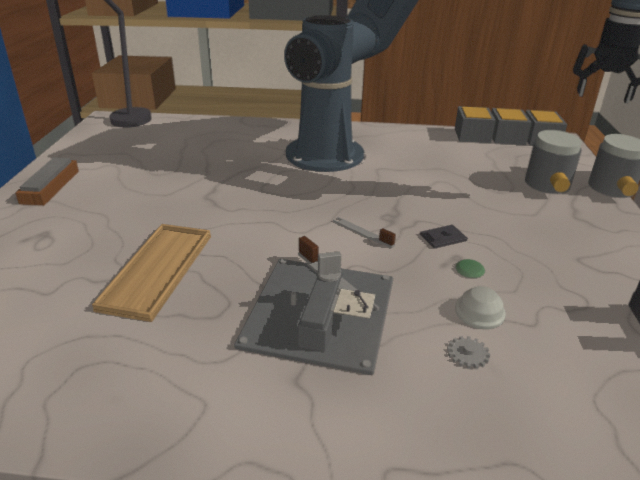

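View pics/top0.png

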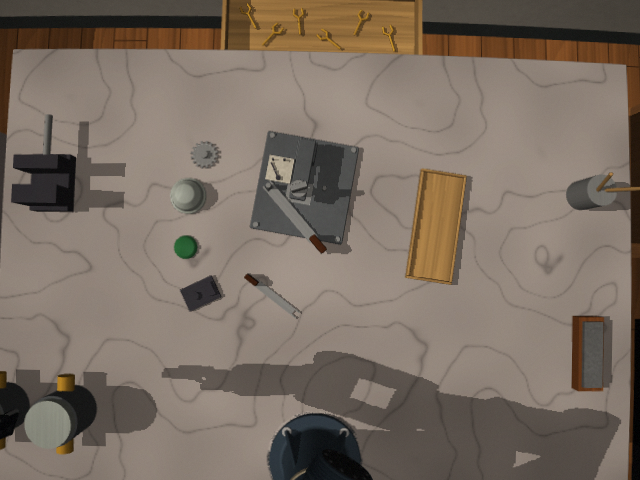

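View pics/wrist0.png

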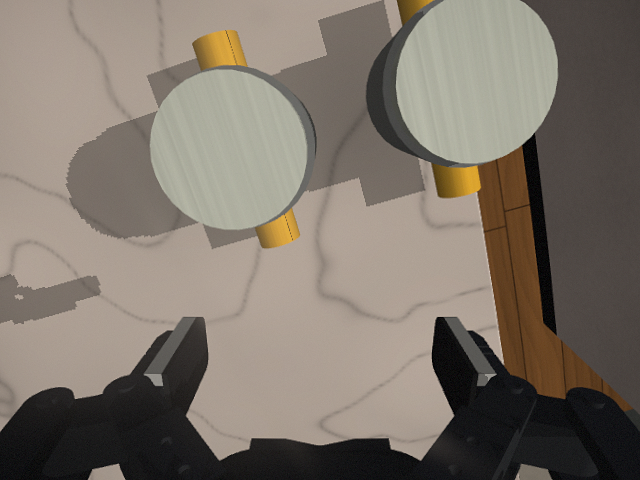

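Two blades could be meant. One is on the casting in the top view, handle at about (318,243) and heel at about (268,186). The other is loose on the bench, handle at (250,280) and tip at (298,315). The one on the casting is longer and has its fork on the post. I'll check it in a crop.

```bash
python3 - <<'E'
from h import *
crop('top0',230,115,380,265,5,'c1')
crop('top0',390,155,480,295,4,'c2')
E
```

```text
(no output)
```

View pics/c1.png

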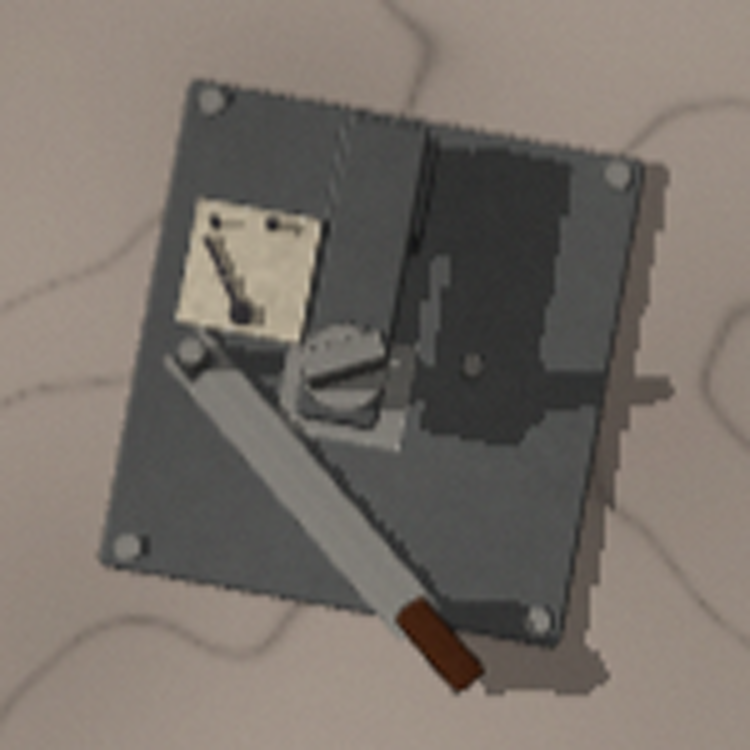

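View pics/c2.png

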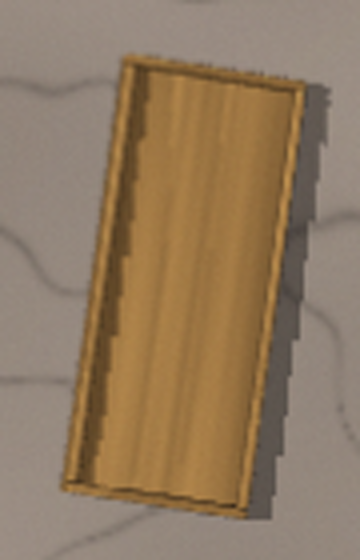

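```bash
cat > pose.py <<'E'
from h import *
s=load('top0')
def C(u,v): return 230+u/5,115+v/5
px=[C(192,80),C(640,160),C(560,645),C(103,562)]
W=np.array([pix(s,*p,0.012)[:2] for p in px]); B=np.array([[.13,.098],[.13,-.117],[-.1,-.117],[-.1,.098]])
def fit(B,W):
    b=B-B.mean(0); w=W-W.mean(0); a=np.arctan2((b[:,0]*w[:,1]-b[:,1]*w[:,0]).sum(),(b*w).sum())
    Rm=np.array([[np.cos(a),-np.sin(a)],[np.sin(a),np.cos(a)]]); t=W.mean(0)-Rm@B.mean(0); return a,Rm,t,W-(B@Rm.T+t)
a,Rm,t,e=fit(B,W)
print('brake yaw',np.degrees(a),'org',t,'err mm',e*1000)
piv=Rm@[0,.07]+t; print('pivot',piv,'post top seen',pix(s,*C(190,350),.042))
print('stop seen',pix(s,*C(473,363),.034), 'brake frame',Rm.T@(pix(s,*C(473,363),.034)[:2]-t))
# handle top z=.052, corners
hp=[C(398,612),C(420,597),C(484,672),C(460,693)]
H=np.array([pix(s,*p,.052)[:2] for p in hp]); print('handle',H, H.mean(0)); 
hc=H.mean(0); d=hc-piv; print('gauge dir',np.degrees(np.arctan2(d[1],d[0])),'len',np.linalg.norm(d), 'ang from -y brake',np.degrees(np.arctan2(d[1],d[0]))-(np.degrees(a)-90))
print('brake frame handle',Rm.T@(hc-t))
# knob bar top z=.111
k=[C(310,385),C(382,358)]
K=np.array([pix(s,*p,.111)[:2] for p in k]);print('knob bar',K,K.mean(0),np.degrees(np.arctan2(*(K[1]-K[0])[::-1])))
# tray corners top z .017
T=np.array([pix(s,390+u/4,155+v/4,.017)[:2] for u,v in [(125,57),(305,85),(245,518),(62,488)]])
TB=np.array([[.128,.053],[.128,-.053],[-.128,-.053],[-.128,.053]])
ta,TR,tt,te=fit(TB,T); print('tray yaw',np.degrees(ta),tt,te*1000)
E
python3 pose.py
```

```text
brake yaw -8.821642551974119 org [0.60670369 0.04577404] err mm [[-1.48719483 -1.76379504]
 [-1.18674869  2.88797821]
 [ 1.01848653  0.91638105]
 [ 1.65545698 -2.04056421]]
pivot [0.61743883 0.11494597] post top seen [0.61819963 0.1162815  0.042     ]
stop seen [ 0.61632643 -0.01055185  0.034     ] brake frame [ 0.01814699 -0.05418384]
handle [[ 0.50246784  0.02111242]
 [ 0.50928597  0.01155501]
 [ 0.47681831 -0.01727375]
 [ 0.46736212 -0.00688433]] [0.48898356 0.00212734]
gauge dir -138.7080761014373 len 0.17096432749137683 ang from -y brake -39.88643354946319
brake frame handle [-0.10963395 -0.06118384]
knob bar [[0.59375718 0.06043621]
 [0.60579034 0.03055834]] [0.59977376 0.04549727] -68.06314128032867
tray yaw -7.710067067318211 [ 0.53554051 -0.26905824] [[-2.63572146  0.43794062]
 [-1.84367586  0.19591226]
 [ 1.71952536 -0.62391749]
 [ 2.75987196 -0.0099354 ]]
```

The crop shows the long blade (about 205 mm) with its fork on the post at (190,350) and its handle at (440,645). It's the larger gauge, swung out about 40°. Next I'll work out the moves.

```bash
cat >> h.py <<'E'
def tool(st=None):
    st=st or manip.sense(); return np.asarray(st['tcp_pos']),R.from_quat(st['tool_rot'])
def jawyaw(Rt): z=Rt.as_matrix()[:,2]; return np.degrees(np.arctan2(z[1],z[0]))
def down(yaw):
    a=np.radians(yaw); z=np.array([np.cos(a),np.sin(a),0]); y=np.array([0,0,-1.]); return R.from_matrix(np.stack([np.cross(y,z),y,z],1))
def go(pos,yaw,start=None):
    p,Rt=start or tool(); d=Rt.inv().apply(np.asarray(pos)-p)*100; w=(Rt.inv()*down(yaw)).as_rotvec()
    return np.round(np.r_[d,w],3).tolist()
E
python3 - <<'E'
from h import *
st=manip.sense(); p,Rt=tool(st); print(Rt.as_matrix().round(3)); print('jawyaw',jawyaw(Rt),'q1deg',np.degrees(st['q'][0]),'q6',np.degrees(st['q'][5]))
for y in (131.3,-48.7): print(y,go([.489,.002,.20],y))
E
```

```text
[[ 0.961 -0.001  0.275]
 [-0.275 -0.002  0.961]
 [-0.    -1.    -0.002]]
jawyaw 74.02227550951862 q1deg 63.79603720089417 q6 -10.226746488922293
131.3 [46.972, 4.821, -48.786, 0.001, -1.0, -0.001]
-48.7 [46.972, 4.821, -48.786, 0.001, 2.142, 0.002]
```

```bash
python3 -m handwheel '[46.97,4.82,-48.79,0,2.142,0,8,46.97,4.82,-48.79,0,2.142,0,8,46.97,4.82,-48.79,0,2.142,0,8,46.97,4.82,-48.79,0,2.142,0,8,46.97,4.82,-48.79,0,2.142,0,8,46.97,4.82,-48.79,0,2.142,0,8,46.97,4.82,-48.79,0,2.142,0,8,46.97,4.82,-48.79,0,2.142,0,8,46.97,4.82,-48.79,0,2.142,0,8,46.97,4.82,-48.79,0,2.142,0,8]'
python3 - <<'E'
from h import *
print(jawyaw(tool()[1]),go([.489,.002,.20],-48.7))
E
```

```text
t: 0.98
tcp_pos: [0.3671, 0.2319, 0.2187]
tool_rot: [-0.509, 0.491, -0.491, 0.509]
force: [1.0, -0.5, 0.0]
finger_gap: 0.936
2.0741602577319145 [23.414, 1.867, 11.351, -0.0, 0.886, -0.0]
```

```bash
python3 -m handwheel '[23.4,1.9,11.3,0,0.886,0,8,23.4,1.9,11.3,0,0.886,0,8,23.4,1.9,11.3,0,0.886,0,8,23.4,1.9,11.3,0,0.886,0,8,23.4,1.9,11.3,0,0.886,0,8,23.4,1.9,11.3,0,0.886,0,8,23.4,1.9,11.3,0,0.886,0,8,23.4,1.9,11.3,0,0.886,0,8,23.4,1.9,11.3,0,0.886,0,8,23.4,1.9,11.3,0,0.886,0,8]'
python3 - <<'E'
from h import *
st=manip.sense();print(jawyaw(tool()[1]),go([.489,.002,.20],-48.7),st['tcp_pos'],st['q'])
s=snap('wrist','w1'); 
E
```

```text
t: 1.82
tcp_pos: [0.488, 0.0057, 0.1995]
tool_rot: [-0.253, 0.661, -0.66, 0.252]
force: [0.8, -0.1, 0.0]
finger_gap: 0.938
-48.17155582072031 [0.175, -0.055, 0.345, 0.002, 0.009, 0.001] [0.48800836 0.00573866 0.19945071] [-2.17903009e-01  4.18744805e-01  1.82024400e+00  4.63380594e-04
  9.04858575e-01  6.22561519e-01]
```

View pics/w1.png

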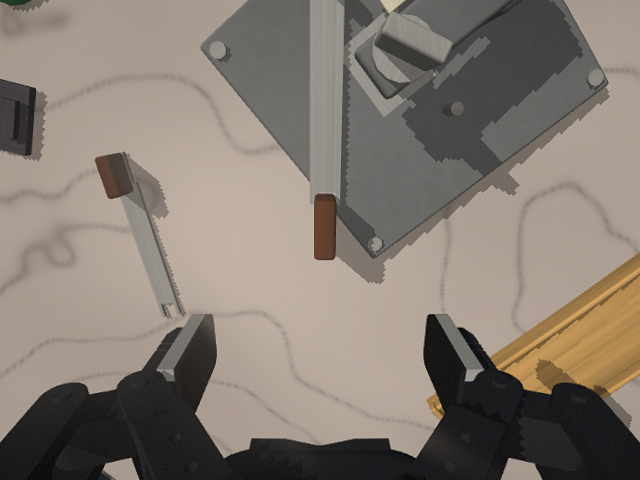

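The wrist view shows the gauge handle, with its top at about (325,227). The small decoy blade is at (140,235), the knob at (415,40) and the stop at (456,108).

```bash
python3 - <<'E'
from h import *
crop('w1',275,150,375,290,4,'w1a'); crop('w1',330,0,530,150,4,'w1b')
E
```

```text
(no output)
```

View pics/w1a.png

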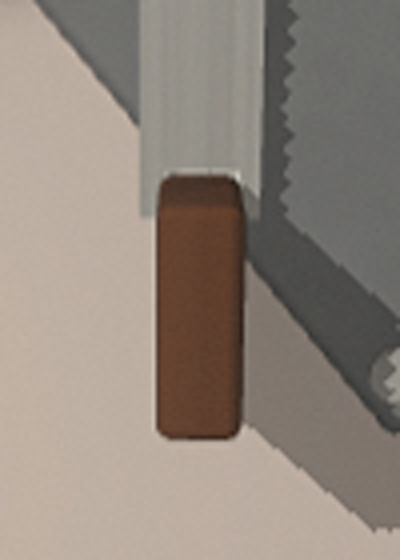

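View pics/w1b.png

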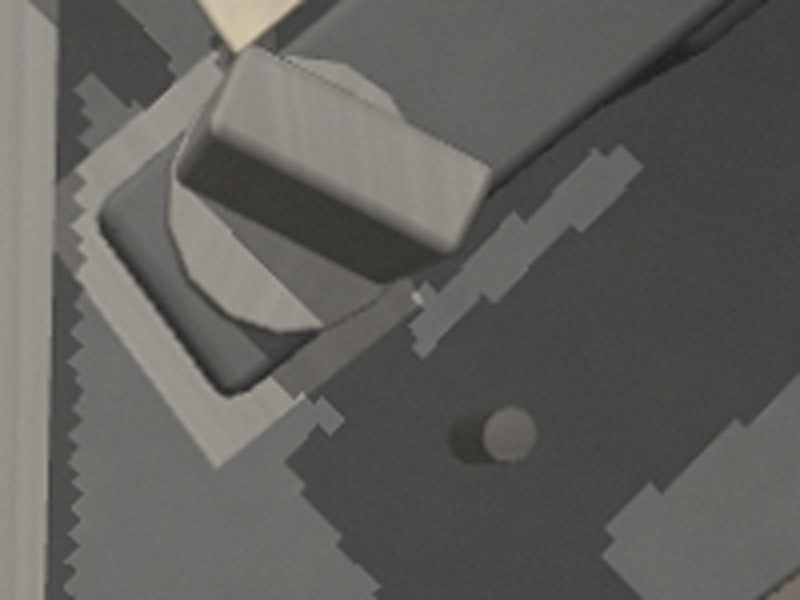

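```bash
python3 - <<'E'
from h import *
s=load('w1')
H=np.array([pix(s,275+u/4,150+v/4,.052)[:2] for u,v in [(158,208),(243,208),(241,437),(156,437)]])
print(H,H.mean(0)); e=H[2]+H[3]-H[0]-H[1]; print('gdir',np.degrees(np.arctan2(e[1],e[0])),'len',np.linalg.norm(e)/2,'wid',np.linalg.norm(H[1]-H[0]))
K=np.array([pix(s,330+u/4,v/4,.111)[:2] for u,v in [(243,47),(492,170),(452,255),(211,130)]])
print('knob',K.mean(0)); e=K[1]+K[2]-K[0]-K[3]; print('bar dir',np.degrees(np.arctan2(e[1],e[0])),np.linalg.norm(e)/2,np.linalg.norm(K[0]-K[3]))
st=pix(s,330+510/4,433/4,.034);print('stop',st)
# blade edges
for v in (400,): pass
print('blade end corners',pix(s,275+140/4,150+217/4,.018),pix(s,275+262/4,150+217/4,.018))
print(go([*H.mean(0),.039],-48.7))
E
```

```text
[[ 0.50122423  0.02401996]
 [ 0.51117621  0.01291041]
 [ 0.47944707 -0.01569074]
 [ 0.46902716 -0.00406306]] [0.49021867 0.00429414]
gdir -138.43620237906646 len 0.04271900957544936 wid 0.014915227450385616
knob [0.60698373 0.04847427]
bar dir -71.93364363169896 0.03425149422145068 0.010072806882544338
stop [ 0.61599274 -0.00849488  0.034     ]
blade end corners [0.491911   0.02119419 0.018     ] [0.50800828 0.00322492 0.018     ]
[-0.058, 16.058, 0.307, 0.002, 0.01, 0.001]
```

```bash
python3 -m handwheel '[0,4,0.25,0,0.01,0,4,0,8,0.25,0,0.01,0,4,0,11,0.25,0,0.01,0,4,0,13,0.25,0,0.01,0,4,0,14.5,0.25,0,0.01,0,4,0,15.5,0.25,0,0.01,0,4,0,15.8,0.25,0,0.01,0,4,0,15.8,0.25,0,0.01,0,4]'
python3 - <<'E'
from h import *
st=manip.sense();print(jawyaw(tool()[1]),go([.4898,.0035,.040],-48.5),st['tcp_pos'],st['force'])
s=snap('wrist','w2'); 
E
```

```text
t: 2.53
tcp_pos: [0.4906, 0.0037, 0.0415]
tool_rot: [-0.249, 0.662, -0.662, 0.248]
force: [-0.1, 0.5, -0.3]
finger_gap: 0.472
-48.8079790790204 [0.073, 0.153, -0.035, 0.001, -0.005, 0.001] [0.4905762  0.00371671 0.04152898] [-0.14776813  0.50043363 -0.29207766]
```

View pics/w2.png

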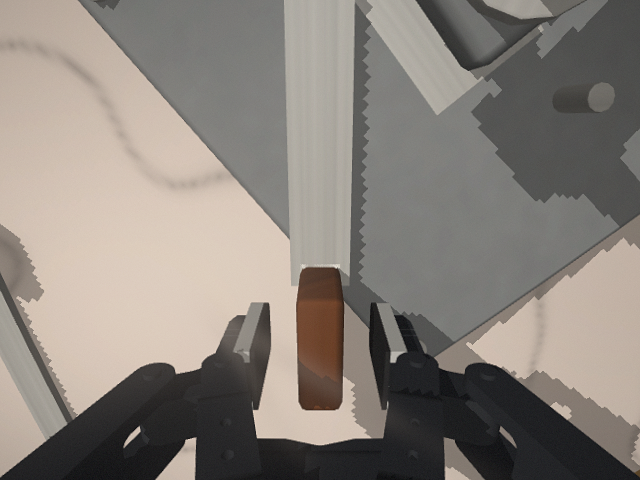

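The jaws straddle the handle, centred at about (320,340). Closing.

```bash
python3 -m handwheel '[0,0,0,0,0,0,2,0,0,0,0,0,0,1,0,0,0,0,0,0,0.5,0,0,0,0,0,0,0.5,0,0,0,0,0,0,0.5,0,0,0,0,0,0,0.5]' 40
python3 - <<'E'
from h import *
st=manip.sense();print(jawyaw(tool()[1]),st['tcp_pos'],st['force'],st['finger_gap']*85)
# arc about pivot : pivot estimate from tcp along gauge dir
import numpy as np
p,Rt=tool(); y0=jawyaw(Rt)
for piv in ([.6174,.115],[.6180,.1170]):
    v=p[:2]-piv; print('piv',piv,'r',np.linalg.norm(v),'dir',np.degrees(np.arctan2(v[1],v[0])),'jaw+90',y0-90)
E
```

```text
t: 3.08
tcp_pos: [0.4917, 0.0027, 0.0429]
tool_rot: [0.247, -0.662, 0.663, -0.249]
force: [-0.0, 2.1, 6.6]
finger_gap: 0.179
-48.93471418819896 [0.4917072  0.00274512 0.04290309] [-0.03015757  2.13063159  6.58789487] 15.212213072458258
piv [0.6174, 0.115] r 0.16852252118889113 dir -138.23230358819518 jaw+90 -138.93471418819897
piv [0.618, 0.117] r 0.17030575753568689 dir -137.86490855702957 jaw+90 -138.93471418819897
```

```bash
python3 -m handwheel '[0,-0.1,0,0,0,0,0.5,-0.04,-0.1,1.19,0,-0.07,0,0.5,-0.17,-0.1,2.37,0,-0.14,0,0.5,-0.37,-0.1,3.53,0,-0.209,0,0.5,-0.66,-0.1,4.69,0,-0.279,0,0.5,-1.03,-0.1,5.81,0,-0.349,0,0.5,-1.47,-0.1,6.92,0,-0.419,0,0.5,-1.99,-0.1,7.98,0,-0.489,0,0.5,-2.58,-0.1,9.01,0,-0.559,0,0.5,-2.58,-0.1,9.01,0,-0.559,0,0.5]'
python3 - <<'E'
from h import *
st=manip.sense();print(jawyaw(tool()[1]),st['tcp_pos'],st['force'],st['finger_gap']*85)
snap('top','t3');s=snap('wrist','w3');crop('t3',230,115,380,265,5,'t3a')
E
```

```text
t: 3.92
tcp_pos: [0.5724, -0.0496, 0.0432]
tool_rot: [0.42, -0.567, 0.569, -0.422]
force: [0.2, -0.2, -1.1]
finger_gap: 0.177
-16.858645178451678 [ 0.57242873 -0.04962073  0.04322746] [ 0.20694654 -0.23647762 -1.12181346] 15.042901150077173
```

View pics/w3.png

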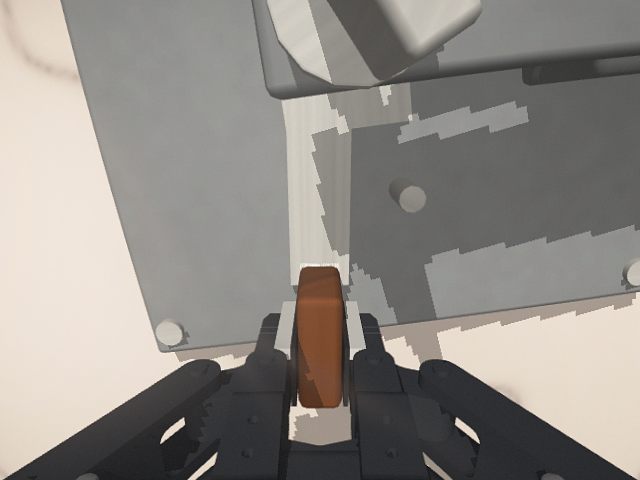

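View pics/t3a.png

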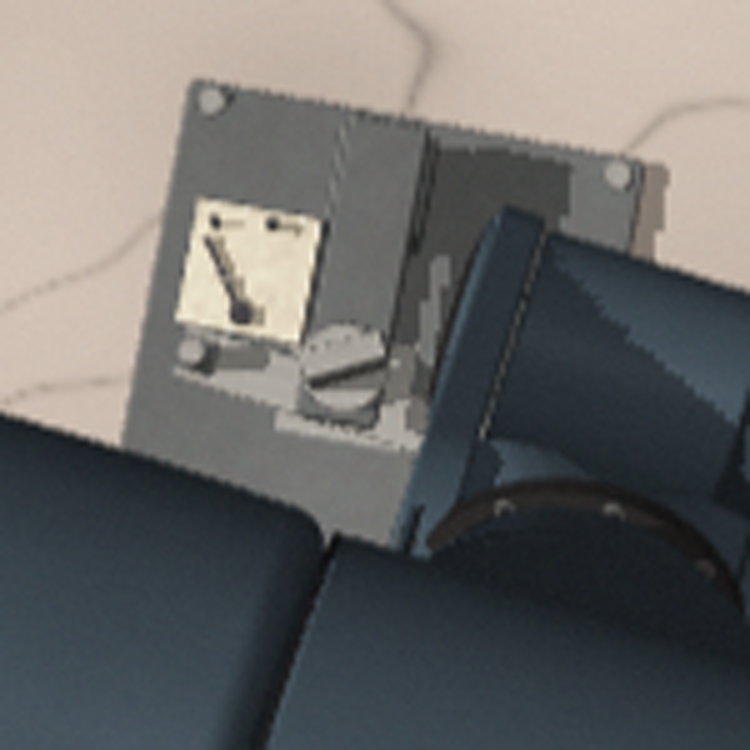

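The heel is still on the post and the blade is about 8° short of the stop, which is at (411,198) in the wrist view. I'll swing it the rest of the way gently.

```bash
python3 -m handwheel '[-0.02,0,0.6,0,-0.035,0,0.5,-0.04,0,1.19,0,-0.07,0,0.5,-0.09,0,1.63,0,-0.096,0,0.5,-0.13,0,2.07,0,-0.122,0,0.5,-0.13,0,2.07,0,-0.122,0,0.5,-0.13,0,2.07,0,-0.122,0,0.5]'
python3 - <<'E'
from h import *
st=manip.sense();print(jawyaw(tool()[1]),st['tcp_pos'],st['force'],st['finger_gap']*85)
s=snap('wrist','w4');crop('w4',230,60,480,300,3,'w4a')
E
```

```text
t: 4.52
tcp_pos: [0.5897, -0.0529, 0.043]
tool_rot: [0.454, -0.541, 0.542, -0.455]
force: [0.2, -0.1, 0.8]
finger_gap: 0.181
-9.986052508206116 [ 0.58966962 -0.0528932   0.04297222] [ 0.23631099 -0.10695234  0.76879108] 15.350586681357282
```

View pics/w4a.png

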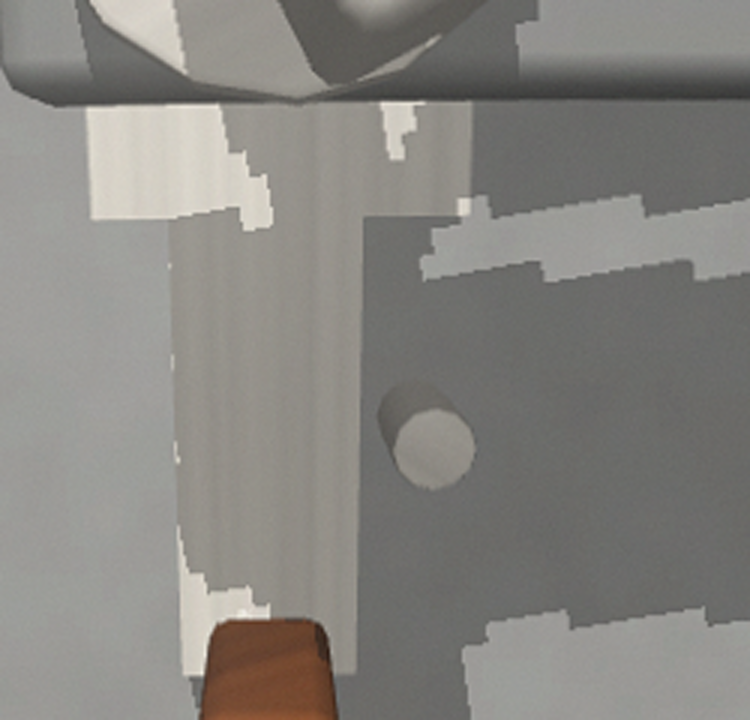

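The blade is nearly square to the bridge, with a 2 mm gap between its edge and the stop post foot (crop 361 vs 378). One more degree, then release and rise.

```bash
python3 -m handwheel '[0,0,0.15,0,-0.009,0,0.5,0,0,0.3,0,-0.017,0,0.5,0,0,0.3,0,-0.017,0,0.5,0,0,0.3,0,-0.017,0,0.5]'
python3 - <<'E'
from h import *
st=manip.sense();print(jawyaw(tool()[1]),st['tcp_pos'],st['force'],st['finger_gap']*85)
s=snap('wrist','w5');crop('w5',230,60,480,300,3,'w5a')
E
```

```text
t: 4.9
tcp_pos: [0.5919, -0.0532, 0.043]
tool_rot: [-0.46, 0.538, -0.537, 0.459]
force: [-1.6, -0.1, 5.3]
finger_gap: 0.18
-8.941563704450948 [ 0.59192394 -0.05322781  0.04297464] [-1.55015888 -0.10199232  5.2770275 ] 15.29822898724097
```

View pics/w5a.png

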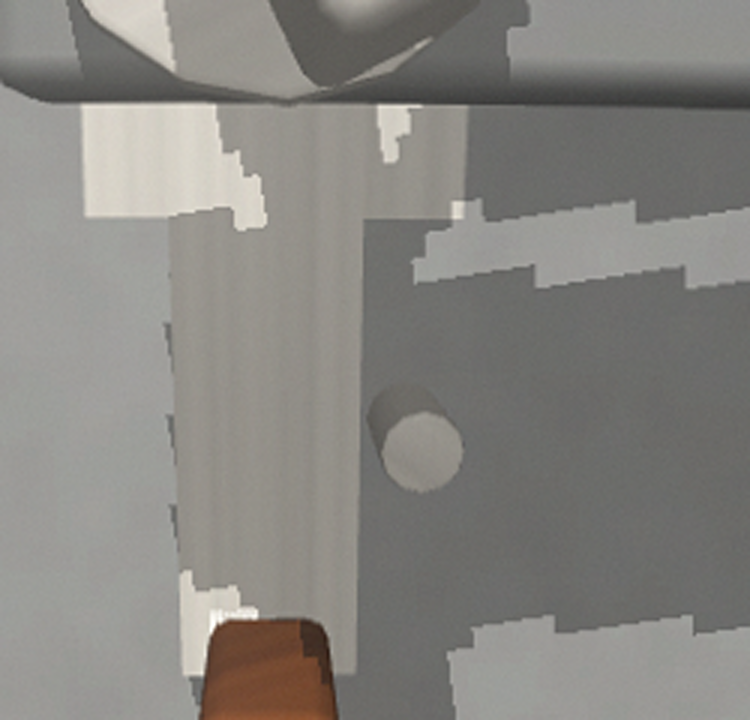

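The blade is in line: jaw yaw −8.9° against the brake's −8.8°, with its edge almost on the stop. Release and rise.

```bash
python3 -m handwheel '[0,0,0,0,0,0,4,0,0,0,0,0,0,4,0,0,0,0,0,0,4,0,-2,0,0,0,0,4,0,-5,0,0,0,0,4,0,-9,0,0,0,0,4,0,-13,0,0,0,0,4,0,-16,0,0,0,0,4,0,-16,0,0,0,0,4]'
python3 - <<'E'
from h import *
st=manip.sense();print(jawyaw(tool()[1]),st['tcp_pos'],st['force'],st['finger_gap']*85)
s=snap('wrist','w6'); print(go([.607,.047,.200],18))
E
```

```text
t: 5.7
tcp_pos: [0.5969, -0.0544, 0.2096]
tool_rot: [0.457, -0.533, 0.541, -0.462]
force: [1.5, -0.3, 0.0]
finger_gap: 0.47
-8.925758646530987 [ 0.59688066 -0.05441803  0.20957878] [ 1.47070009 -0.29064124  0.01700055] 39.967497294221346
[-10.165, 0.645, -0.409, -0.008, -0.47, 0.003]
```

View pics/w6.png

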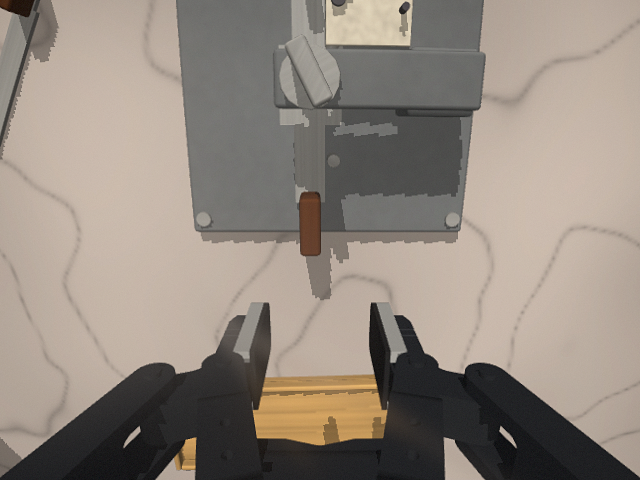

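The blade rests in line, handle at (311,224). The knob bar is at (312,70). Going above the knob.

```bash
python3 -m handwheel '[-4,0.3,-0.2,0,-0.12,0,5,-8,0.6,-0.4,0,-0.24,0,5,-10.2,0.6,-0.4,0,-0.36,0,5,-10.2,0.6,-0.4,0,-0.47,0,5,-10.2,0.6,-0.4,0,-0.47,0,5,-10.2,0.6,-0.4,0,-0.47,0,5]'
python3 - <<'E'
from h import *
st=manip.sense();print(jawyaw(tool()[1]),st['tcp_pos'],st['q'],st['finger_gap']*85)
s=snap('wrist','w7')
E
```

```text
t: 6.25
tcp_pos: [0.6038, 0.0481, 0.1952]
tool_rot: [0.572, -0.417, 0.415, -0.571]
force: [0.8, 0.2, 0.6]
finger_gap: 0.588
17.868330477707392 [0.60382806 0.04812508 0.1951756 ] [-1.04621519e-01  5.65817234e-01  1.53220946e+00 -3.29691837e-04
  1.04653259e+00 -4.16315930e-01] 50.018624280599
```

View pics/w7.png

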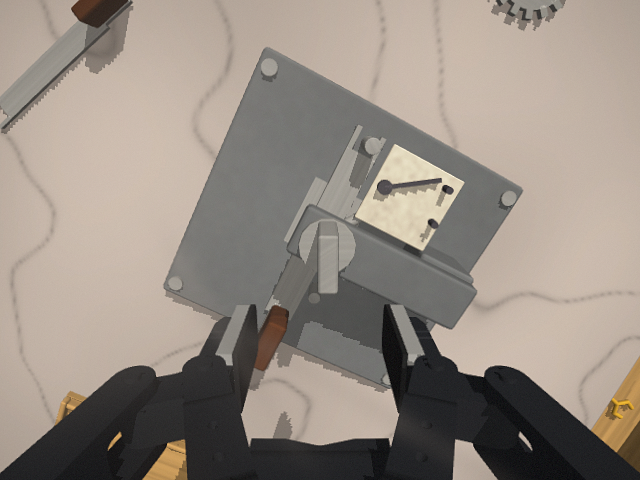

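```bash
python3 - <<'E'
from h import *
crop('w7',280,200,400,310,6,'w7a')
E
```

```text
(no output)
```

View pics/w7a.png

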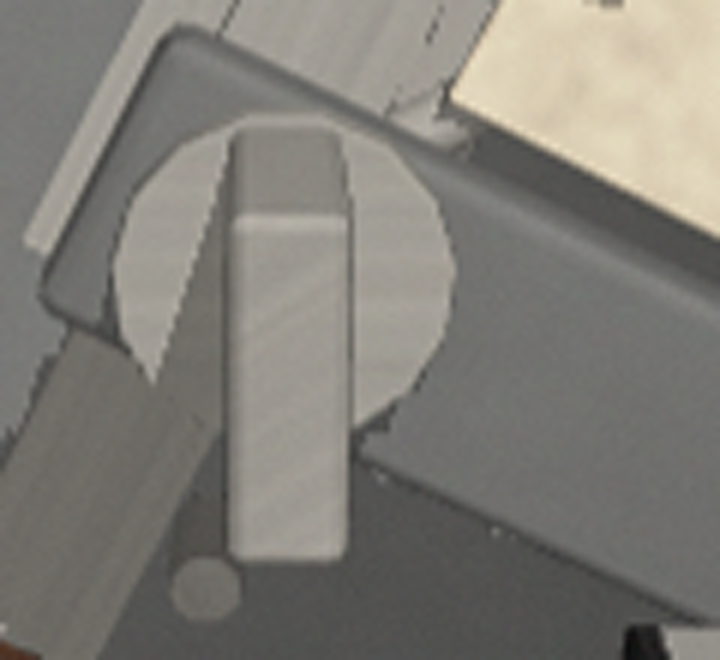

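```bash
python3 - <<'E'
from h import *
s=load('w7')
K=np.array([pix(s,280+u/6,200+v/6,.111)[:2] for u,v in [(230,215),(350,215),(350,560),(230,560)]])
e=K[2]+K[3]-K[0]-K[1]
print(K.mean(0),np.degrees(np.arctan2(e[1],e[0])),np.linalg.norm(e)/2)
c=np.array([.6069,.0475]); c=.5*c+.5*K.mean(0)
print(c,go([*c,.102],18),jawyaw(tool()[1]))
E
```

```text
[0.60774344 0.04927354] -71.75058513524303 0.03477032360486763
[0.60732172 0.04838677] [0.032, 9.347, 0.358, 0.002, -0.003, -0.001] 17.825291050254865
```

```bash
python3 -m handwheel '[0,3.5,0.36,0,0,0,4,0,6,0.36,0,0,0,4,0,8,0.36,0,0,0,4,0,9,0.36,0,0,0,4,0,9.3,0.36,0,0,0,4,0,9.3,0.36,0,0,0,4,0,9.3,0.36,0,0,0,4]'
python3 - <<'E'
from h import *
st=manip.sense();print(jawyaw(tool()[1]),st['tcp_pos'],st['force'],st['finger_gap']*85, go([.6073,.0484,.102],18.2))
s=snap('wrist','w8')
E
```

```text
t: 6.88
tcp_pos: [0.6089, 0.0485, 0.1045]
tool_rot: [-0.571, 0.416, -0.417, 0.572]
force: [0.0, 0.1, -0.5]
finger_gap: 0.472
17.92153646304988 [0.60891769 0.04849997 0.10453175] [ 0.01301742  0.1176031  -0.45731213] 40.08417768625237 [-0.04, 0.253, -0.157, -0.001, -0.005, 0.001]
```

View pics/w8.png

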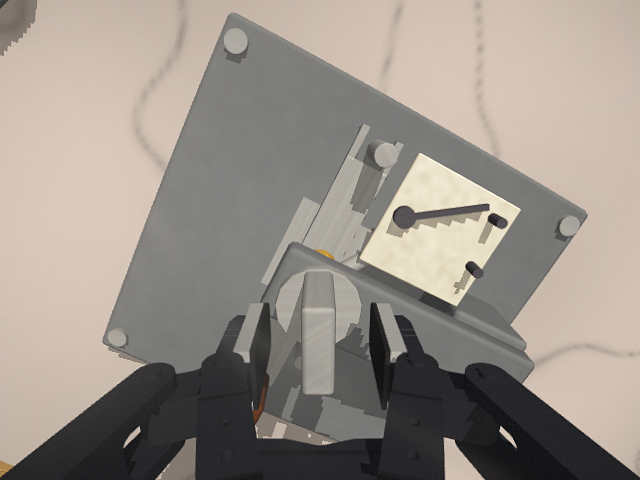

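The jaws straddle the bar at (319,330), and the needle is in view at (445,212). Closing.

```bash
python3 -m handwheel '[0,0.2,-0.13,0,0,0,3,0,0.2,-0.13,0,0,0,1.6,0,0.2,-0.13,0,0,0,0.5,0,0.2,-0.13,0,0,0,0.5,0,0.2,-0.13,0,0,0,0.5]' 30
python3 - <<'E'
from h import *
st=manip.sense();print(jawyaw(tool()[1]),st['tcp_pos'],st['force'],st['ft_torque'],st['finger_gap']*85)
E
```

```text
t: 7.35
tcp_pos: [0.6081, 0.0488, 0.1027]
tool_rot: [-0.571, 0.415, -0.416, 0.573]
force: [1.5, 1.1, 3.8]
finger_gap: 0.13
17.989939124452352 [0.6080994  0.04883648 0.10269534] [1.46945896 1.12779779 3.76329961] [ 0.2101607  -0.15677972 -0.01128482] 11.08797522223008
```

```bash
python3 -m handwheel '[0,0,0,0,0.1,0,0.5,0,0,0,0,0.2,0,0.5,0,0,0,0,0.3,0,0.5,0,0,0,0,0.4,0,0.5,0,0,0,0,0.5,0,0.5,0,0,0,0,0.6,0,0.5,0,0,0,0,0.7,0,0.5,0,0,0,0,0.8,0,0.5,0,0,0,0,0.9,0,0.5,0,0,0,0,1.0,0,0.5]'
python3 - <<'E'
from h import *
st=manip.sense();print(jawyaw(tool()[1]),st['tcp_pos'],st['force'],st['ft_torque'],st['finger_gap']*85,st['q'][5])
s=snap('wrist','w9')
E
```

```text
t: 8.18
tcp_pos: [0.6089, 0.0487, 0.1027]
tool_rot: [0.3, -0.639, 0.64, -0.303]
force: [3.6, 2.0, 3.3]
finger_gap: 0.136
-39.5806857619576 [0.608866   0.04868077 0.10271776] [3.60181883 2.02387137 3.34353026] [ 0.30188611 -0.24278872  0.05825757] 11.536858976759508 0.5873333687170815
```

View pics/w9.png

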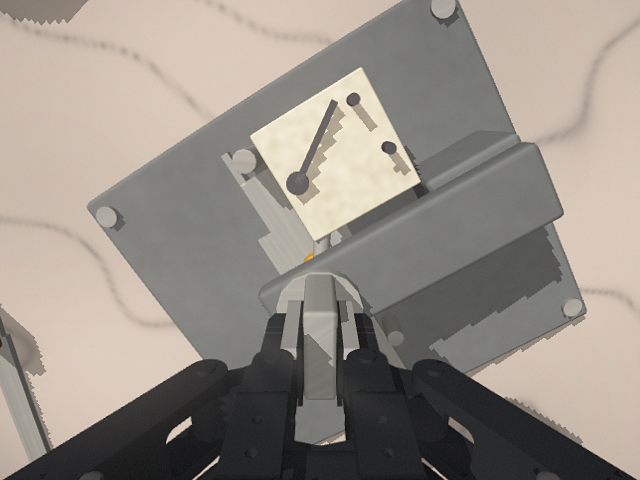

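The screw is turning and the needle is still at rest. One more radian.

```bash
python3 -m handwheel '[0,0,0,0,0.1,0,0.5,0,0,0,0,0.2,0,0.5,0,0,0,0,0.3,0,0.5,0,0,0,0,0.4,0,0.5,0,0,0,0,0.5,0,0.5,0,0,0,0,0.6,0,0.5,0,0,0,0,0.7,0,0.5,0,0,0,0,0.8,0,0.5,0,0,0,0,0.9,0,0.5,0,0,0,0,1.0,0,0.5]'
python3 - <<'E'
from h import *
st=manip.sense();print(jawyaw(tool()[1]),st['tcp_pos'],st['force'],st['ft_torque'],st['finger_gap']*85,st['q'][5])
s=snap('wrist','w10')
E
```

```text
t: 9.07
tcp_pos: [0.6092, 0.048, 0.1027]
tool_rot: [-0.043, -0.706, 0.706, 0.04]
force: [3.7, -0.3, 2.4]
finger_gap: 0.132
-96.74075227065744 [0.60919643 0.04804921 0.10274834] [ 3.67372471 -0.28095875  2.40182473] [ 0.02845022 -0.43790689  0.0762134 ] 11.227936815386817 1.5851413595517267
```

View pics/w10.png

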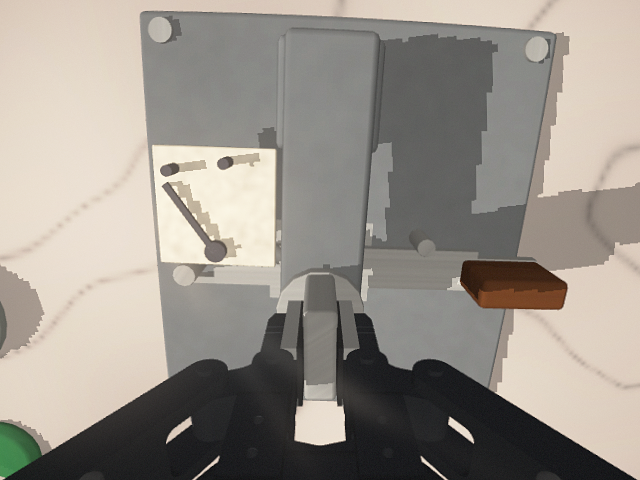

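```bash
cat >> h.py <<'E'
def needle(fn,a,b,z=.062):
    s=load(fn); p=pix(s,*a,z);q=pix(s,*b,z); d=(q-p)[:2]; return np.degrees(np.arctan2(d[1],d[0])),np.linalg.norm(d)*1000
E
python3 - <<'E'
from h import *
print(needle('w8',(404,217),(488,207)),needle('w9',(297,183),(335,101)),needle('w10',(215,251),(167,185)))
# studs
for a,b in (((215,251),(167,171)),((215,251),(223,164))): print('stud',needle('w10',a,b))
E
```

```text
(np.float64(25.02908420909642), np.float64(37.07679650423295)) (np.float64(24.903846628714177), np.float64(36.352070618198915)) (np.float64(25.022766717579863), np.float64(34.81398976211311))
stud (np.float64(19.715728934587002), np.float64(39.67473464305339))
stud (np.float64(-16.145214864476493), np.float64(38.76506704235054))
```

The needle is still at 0, at 25.0° in world in all three views. Its target is about −1°. Turning on 0.8 rad.

```bash
python3 -m handwheel '[0,0,0,0,0.1,0,0.5,0,0,0,0,0.2,0,0.5,0,0,0,0,0.3,0,0.5,0,0,0,0,0.4,0,0.5,0,0,0,0,0.5,0,0.5,0,0,0,0,0.6,0,0.5,0,0,0,0,0.7,0,0.5,0,0,0,0,0.8,0,0.5,0,0,0,0,0.8,0,0.5]'
python3 - <<'E'
from h import *
st=manip.sense();print(jawyaw(tool()[1]),st['tcp_pos'],st['force'],st['ft_torque'],st['finger_gap']*85,st['q'][5])
s=snap('wrist','w11')
E
```

```text
t: 9.87
tcp_pos: [0.6089, 0.0475, 0.1027]
tool_rot: [0.314, 0.635, -0.634, -0.31]
force: [3.8, -3.6, 4.1]
finger_gap: 0.135
-142.34124301115986 [0.60889466 0.04749471 0.10269878] [ 3.81208647 -3.57050847  4.10364122] [-0.4086908  -0.53477927 -0.07341412] 11.480927892574273 2.3810437774478332
```

View pics/w11.png

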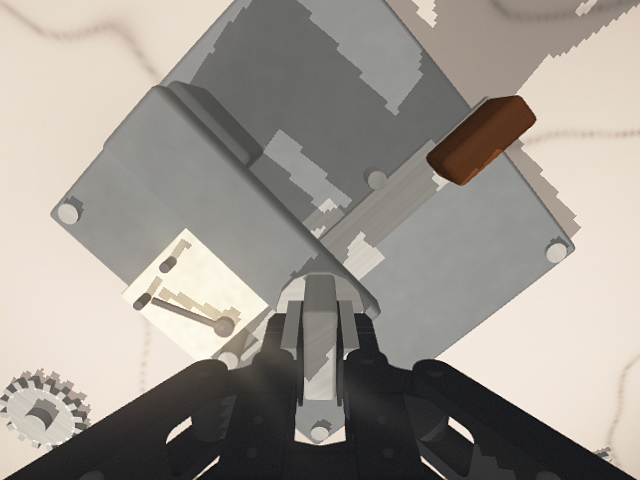

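```bash
python3 - <<'E'
from h import *
print(needle('w11',(224,327),(154,299),.058))
crop('w11',110,210,290,380,4,'w11a')
E
```

```text
(np.float64(13.332381376351966), np.float64(35.91777005095626))
```

View pics/w11a.png

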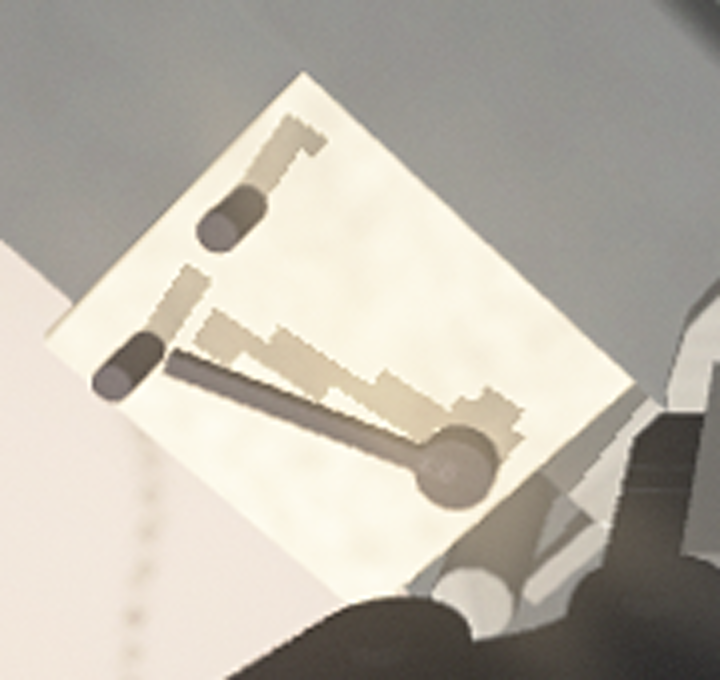

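The needle has moved about 0.20 rad, so the screw is near 3.9. Another 0.3 rad brings it to about 4.2, and joint 6 stays in range.

```bash
python3 -m handwheel '[0,0,0,0,0.1,0,0.5,0,0,0,0,0.2,0,0.5,0,0,0,0,0.3,0,0.5,0,0,0,0,0.3,0,0.5,0,0,0,0,0.3,0,0.5,0,0,0,0,0.3,0,0.5]'
python3 - <<'E'
from h import *
st=manip.sense();print(jawyaw(tool()[1]),st['tcp_pos'],st['force'],st['ft_torque'],st['finger_gap']*85,st['q'][5])
s=snap('wrist','w12')
crop('w12',60,180,300,400,3,'w12a')
E
```

```text
t: 10.42
tcp_pos: [0.6087, 0.0474, 0.1027]
tool_rot: [0.404, 0.582, -0.581, -0.401]
force: [3.1, -3.3, 4.5]
finger_gap: 0.131
-159.31681494979924 [0.60870103 0.04737945 0.10272402] [ 3.13287814 -3.30660242  4.45329627] [-0.43830273 -0.56668695 -0.03452627] 11.173865661723516 2.6774025652675015
```

View pics/w12a.png

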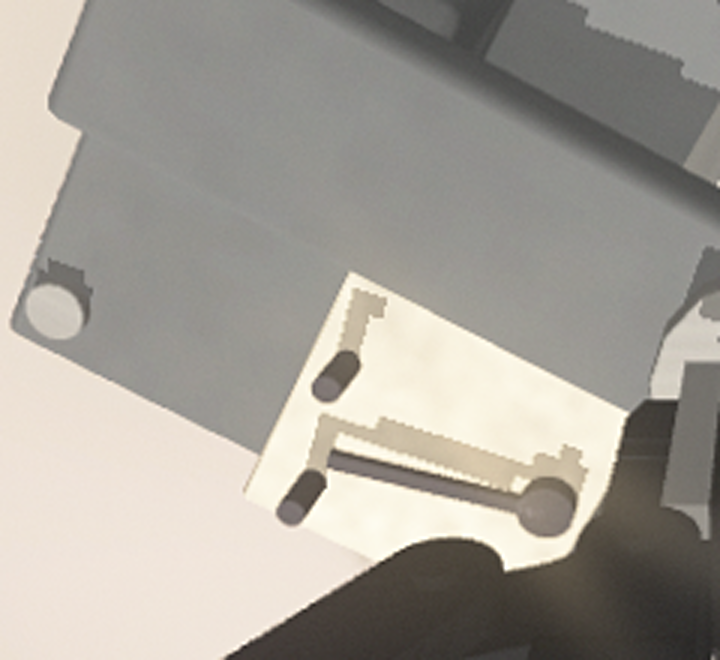

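```bash
python3 - <<'E'
from h import *
print(needle('w12',(242.3,349),(170.7,332.7),.057))
E
python3 -m handwheel '[0,0,0,0,0,0,3,0,0,0,0,0,0,4,0,0,0,0,0,0,4,0,-2,0,0,0,0,4,0,-5,0,0,0,0,4,0,-9,0,0,0,0,4,0,-12,0,0,0,0,4,0,-12,0,0,0,0,4]'
python3 - <<'E'
from h import *
st=manip.sense();print(jawyaw(tool()[1]),st['tcp_pos'],st['force'],st['q'][5])
s=snap('wrist','w13')
E
```

```text
(np.float64(6.47241122775215), np.float64(36.3217479945257))
t: 11.13
tcp_pos: [0.6099, 0.0488, 0.228]
tool_rot: [0.406, 0.583, -0.579, -0.4]
force: [0.0, 0.3, 0.4]
finger_gap: 0.471
-159.49542238162448 [0.6099257  0.048786   0.22795913] [0.00706589 0.27425455 0.35848949] 2.680928557423809
```

View pics/w13.png

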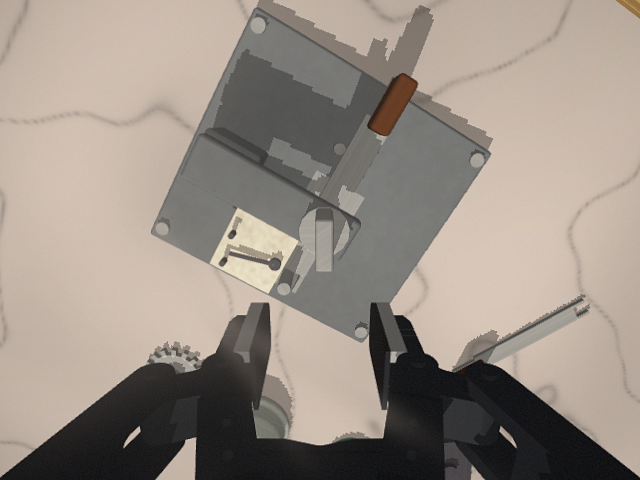

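The needle stands between its studs at 0.32 rad, so the screw is at about 4.15, and the blade is undisturbed. Going back to the handle.

```bash
python3 - <<'E'
from h import *
print(needle('w13',(274,263.5),(229,255),.057), go([.5919,-.0535,.15],-8.9))
E
python3 -m handwheel '[0,0,0,0,-0.12,0,4,0,0,0,0,-0.24,0,4,0,0,0,0,-0.36,0,4,0,0,0,0,-0.48,0,4,0,0,0,0,-0.6,0,4,0,0,0,0,-0.72,0,4,0,0,0,0,-0.84,0,4,0,0,0,0,-0.96,0,4,0,0,0,0,-1.08,0,4,0,0,0,0,-1.2,0,4]'
python3 - <<'E'
from h import *
print(jawyaw(tool()[1]),go([.5919,-.0535,.15],-8.9))
E
```

```text
(np.float64(9.316066629220252), np.float64(36.53150635225807)) [-8.994, 7.499, 5.156, -0.001, -2.629, -0.008]
t: 12.02
tcp_pos: [0.605, 0.049, 0.2194]
tool_rot: [0.001, 0.707, -0.707, -0.005]
force: [-0.1, -0.2, -0.2]
finger_gap: 0.47
-90.44936988960242 [1.187, 6.938, 10.262, 0.005, -1.423, 0.004]
```

```bash
python3 -m handwheel '[1.2,0,2,0,-0.12,0,4,1.2,0,4,0,-0.24,0,4,1.2,0,6,0,-0.36,0,4,1.2,1,8,0,-0.48,0,4,1.2,2,10.2,0,-0.6,0,4,1.2,3,10.2,0,-0.72,0,4,1.2,4,10.2,0,-0.84,0,4,1.2,5,10.2,0,-0.96,0,4,1.2,5,10.2,0,-1.08,0,4,1.2,5,10.2,0,-1.2,0,4]'
python3 -m handwheel '[0,0,0,0,-0.11,0,4,0,0,0,0,-0.22,0,4,0,0,0,0,-0.22,0,4,0,0,0,0,-0.22,0,4]'
python3 - <<'E'
from h import *
st=manip.sense()
print(jawyaw(tool()[1]),st['tcp_pos'],st['q'][5],go([.5919,-.0535,.041],-8.9))
s=snap('wrist','w14')
E
```

```text
t: 12.85
tcp_pos: [0.5908, -0.0525, 0.1686]
tool_rot: [-0.399, 0.587, -0.583, 0.395]
force: [0.0, -0.5, -0.1]
finger_gap: 0.469
t: 13.18
tcp_pos: [0.592, -0.0527, 0.1701]
tool_rot: [-0.457, 0.541, -0.539, 0.456]
force: [0.2, -0.1, -0.0]
finger_gap: 0.464
-9.621879212533951 [ 0.59195895 -0.05266013  0.17010814] -0.10875374316125626 [0.09, 12.911, 0.061, 0.004, -0.013, -0.001]
```

View pics/w14.png

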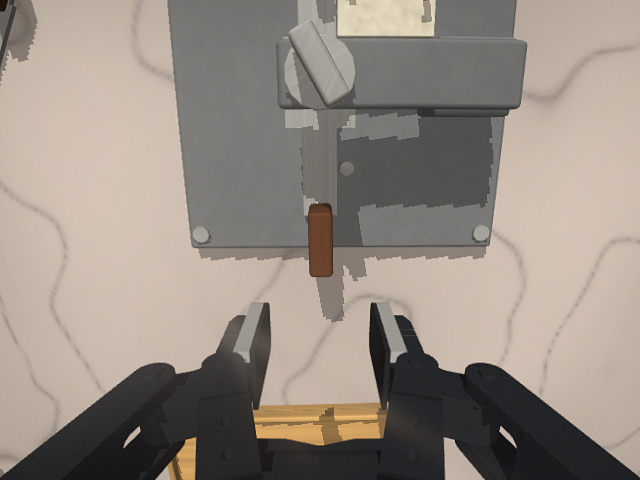

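```bash
python3 -m handwheel '[0,4,0.05,0,-0.013,0,4,0,7.5,0.05,0,-0.013,0,4,0,10,0.05,0,-0.013,0,4,0,11.8,0.05,0,-0.013,0,4,0,12.7,0.05,0,-0.013,0,4,0,12.7,0.05,0,-0.013,0,4,0,12.7,0.05,0,-0.013,0,3,0,12.7,0.05,0,-0.013,0,2.2]'
python3 - <<'E'
from h import *
st=manip.sense()
print(jawyaw(tool()[1]),st['tcp_pos'],st['force'],st['finger_gap']*85)
s=snap('wrist','w15')
E
```

```text
t: 13.9
tcp_pos: [0.5948, -0.0535, 0.0459]
tool_rot: [0.46, -0.536, 0.537, -0.461]
force: [0.5, 0.3, 0.1]
finger_gap: 0.256
-8.78476495146311 [ 0.59479049 -0.05350866  0.04585852] [0.49819948 0.26696984 0.09770965] 21.80198620561101
```

View pics/w15.png

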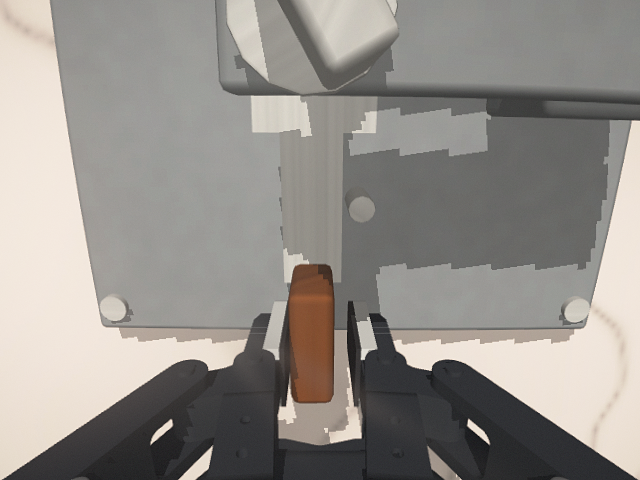

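The handle sits about 3 mm left of the jaw centre: 312 px, with the jaws centred at 320. I'll shift, lower and close.

```bash
python3 -m handwheel '[0,0.3,-0.28,0,0,0,2.2,0,0.3,-0.28,0,0,0,2.2,0,0.3,-0.28,0,0,0,1,0,0.3,-0.28,0,0,0,0.5,0,0.3,-0.28,0,0,0,0.5,0,0.3,-0.28,0,0,0,0.5]' 60
python3 - <<'E'
from h import *
st=manip.sense()
print(jawyaw(tool()[1]),st['tcp_pos'],st['force'],st['ft_torque'],st['finger_gap']*85)
E
```

```text
t: 14.45
tcp_pos: [0.5913, -0.0529, 0.0426]
tool_rot: [0.46, -0.537, 0.537, -0.46]
force: [-0.1, 0.5, 5.5]
finger_gap: 0.178
-8.775832976741679 [ 0.59134436 -0.05291348  0.04255865] [-0.0934241   0.5143261   5.53389027] [ 0.08102086  0.20631566 -0.07599482] 15.090177827210928
```

```bash
python3 -m handwheel '[0.6,-0.08,0,0,0,0,0.5,1.6,-0.08,0,0,0,0,0.5,2.8,-0.08,0,0,0,0,0.5,4,-0.08,0,0,0,0,0.5,5.2,-0.08,0,0,0,0,0.5,6.4,-0.08,0,0,0,0,0.5,7.6,-0.08,0,0,0,0,0.5,8.8,-0.08,0,0,0,0,0.5,10,-0.08,0,0,0,0,0.5,10,-0.08,0,0,0,0,0.5]'
python3 - <<'E'
from h import *
st=manip.sense()
print(jawyaw(tool()[1]),st['tcp_pos'],st['force'],st['ft_torque'],st['finger_gap']*85)
s=snap('wrist','w16')
E
```

```text
t: 15.28
tcp_pos: [0.5758, -0.1547, 0.0425]
tool_rot: [0.46, -0.537, 0.538, -0.46]
force: [-1.1, -1.7, 1.0]
finger_gap: 0.178
-8.850498571556448 [ 0.57579832 -0.15469184  0.04252618] [-1.05597083 -1.72960604  1.01500037] [-0.04570921  0.02655474  0.07523906] 15.15746980024128
```

View pics/w16.png

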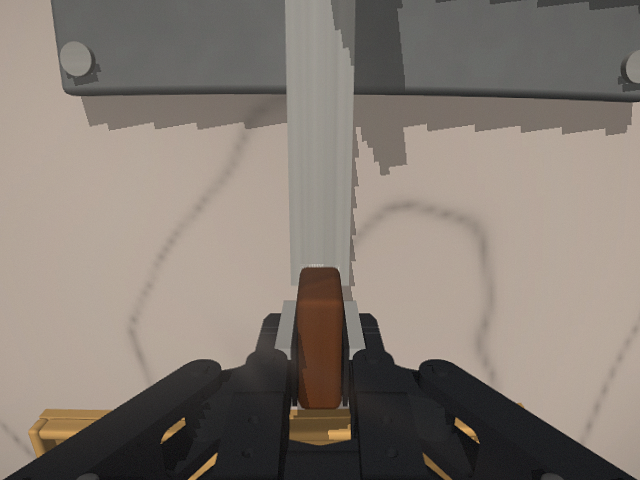

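The heel is clear of the shoe after a 103 mm pull and the blade is held flat. I'll pull a little further, then lift.

```bash
python3 -m handwheel '[1,0,0,0,0,0,0.5,2.5,0,0,0,0,0,0.5,2.5,-1,0,0,0,0,0.5,2.5,-3,0,0,0,0,0.5,2.5,-5,0,0,0,0,0.5,2.5,-7,0,0,0,0,0.5,2.5,-9,0,0,0,0,0.5,2.5,-9,0,0,0,0,0.5]'
python3 - <<'E'
from h import *
st=manip.sense()
print(jawyaw(tool()[1]),st['tcp_pos'],st['force'],st['ft_torque'],st['finger_gap']*85,go([.457,-.258,.13],-97.7))
s=snap('scene','s17');snap('top','t17'); crop('s17',60,190,420,400,2,'s17a')
crop('t17',230,115,380,265,5,'t17a')
E
```

```text
t: 16.0
tcp_pos: [0.5744, -0.1779, 0.1369]
tool_rot: [0.459, -0.534, 0.54, -0.461]
force: [0.4, 0.3, -0.5]
finger_gap: 0.175
-8.760530264592225 [ 0.57440592 -0.17785054  0.13688679] [ 0.383938    0.3317503  -0.53171378] [-0.08021614  0.03148346 -0.05442384] 14.844156499098993 [9.708, 0.636, -10.388, -0.009, 1.552, -0.004]
```

View pics/s17a.png

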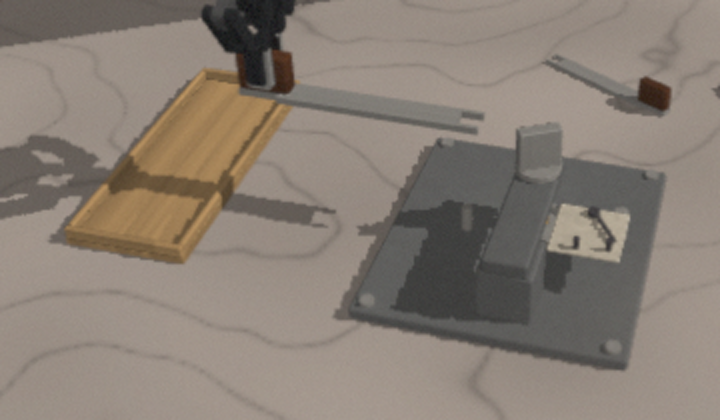

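View pics/t17a.png

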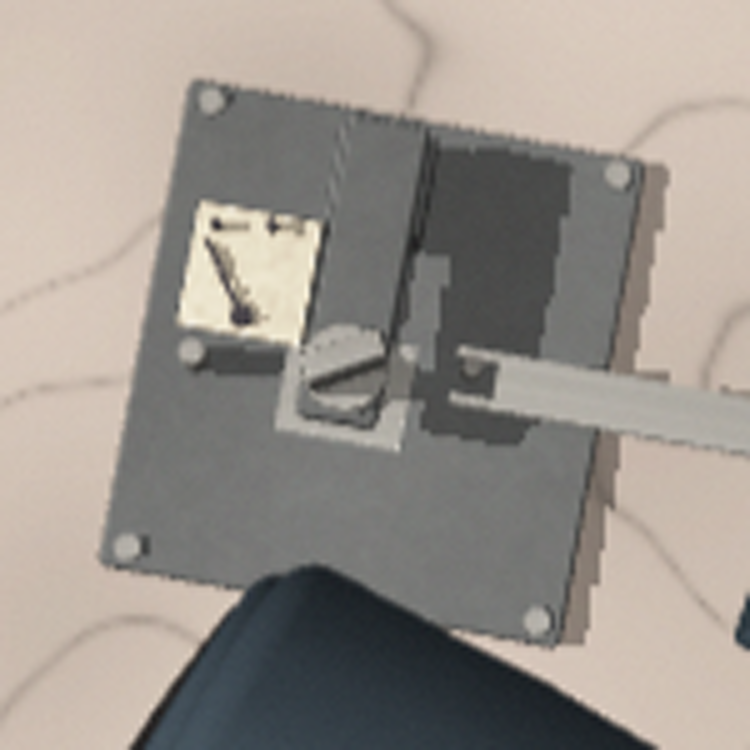

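The blade is held level and clear, the needle has fallen back to 0, and the knob is where I left it. Over to the tray now, turning as I go.

```bash
python3 -m handwheel '[2,0,-2,0,0,0,0.5,4,0,-4,0,0.1,0,0.5,6,0.2,-6,0,0.2,0,0.5,8,0.4,-8,0,0.3,0,0.5,9.7,0.6,-10.4,0,0.42,0,0.5,9.7,0.6,-10.4,0,0.54,0,0.5,9.7,0.6,-10.4,0,0.66,0,0.5,9.7,0.6,-10.4,0,0.78,0,0.5,9.7,0.6,-10.4,0,0.9,0,0.5,9.7,0.6,-10.4,0,1.02,0,0.5]'
python3 - <<'E'
from h import *
print(jawyaw(tool()[1]),go([.457,-.258,.13],-97.7))
E
```

```text
t: 16.93
tcp_pos: [0.4533, -0.2558, 0.125]
tool_rot: [-0.138, 0.695, -0.693, 0.137]
force: [-0.1, -1.5, -1.4]
finger_gap: 0.173
-67.57332174014657 [-0.255, -0.501, 0.34, 0.003, 0.526, 0.003]
```

```bash
python3 -m handwheel '[-0.1,0,0.1,0,0.11,0,0.5,-0.2,0,0.3,0,0.22,0,0.5,-0.2,0,0.3,0,0.33,0,0.5,-0.2,0,0.3,0,0.44,0,0.5,-0.2,0,0.3,0,0.526,0,0.5,-0.2,0,0.3,0,0.526,0,0.5,-0.2,0,0.3,0,0.526,0,0.5]'
python3 - <<'E'
from h import *
print(jawyaw(tool()[1]),tool()[0],go([.457,-.258,.13],-97.7))
snap('top','t18'); crop('t18',380,150,500,300,4,'t18a'); snap('wrist','w18')
E
```

```text
t: 17.52
tcp_pos: [0.4567, -0.2578, 0.1254]
tool_rot: [0.044, 0.706, -0.705, -0.045]
force: [0.8, 0.9, -1.3]
finger_gap: 0.178
-97.21519092356624 [ 0.45670114 -0.25780134  0.12536325] [-0.031, -0.464, 0.015, 0.002, 0.008, 0.002]
```

View pics/t18a.png

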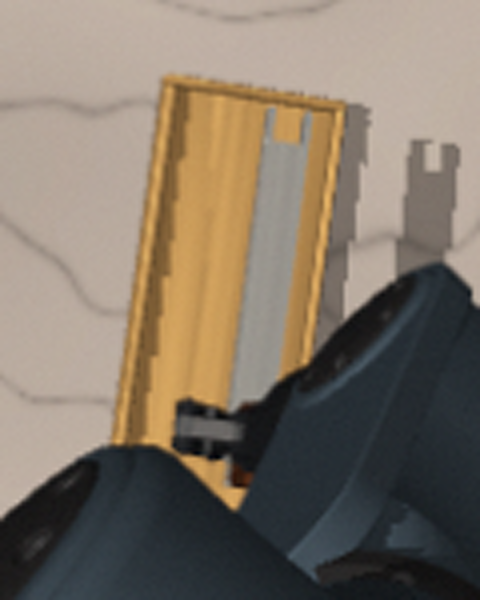

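View pics/w18.png

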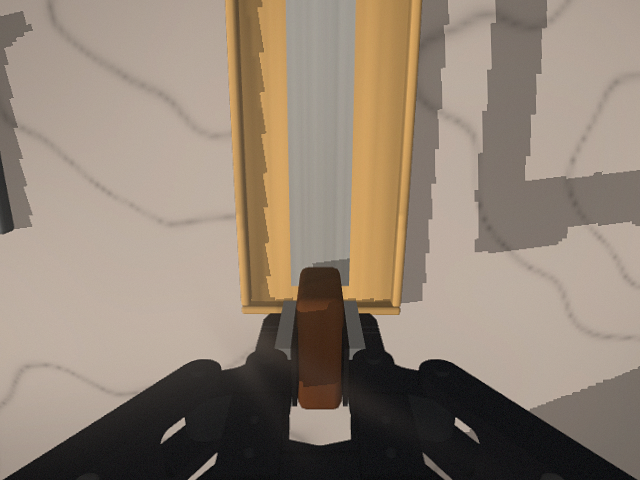

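```bash
python3 - <<'E'
from h import *
s=load('w18'); p,Rt=tool()
A=pix(s,243,312,.017);B=pix(s,400,312,.017); print('tray near end wrist cam',A,B,(A+B)/2)
a=np.radians(-7.7); c=np.array([.53554,-.26906]); ax=np.array([np.cos(a),np.sin(a)]); print('top-cam near end',c-.128*ax)
t=load('t18'); zb=p[2]-.0425+.018
P=[pix(t,380+u/4,150+v/4,zb) for u,v in [(272,105),(308,110)]]; m=(P[0]+P[1])[:2]/2; print('prongs',P,'dist to tcp',np.linalg.norm(m-p[:2]))
print('tray frame prong',(m-c)@ax,(m-c)@[-ax[1],ax[0]],' tcp',(p[:2]-c)@ax,(p[:2]-c)@[-ax[1],ax[0]])
print(load('top0')['rvec'].ravel(),(-cv2.Rodrigues(t['rvec'].astype(float))[0].T@t['tvec'].ravel()))
E
```

```text
tray near end wrist cam [ 0.41919382 -0.20153154  0.017     ] [ 0.40616145 -0.3045873   0.017     ] [ 0.41267763 -0.25305942  0.017     ]
top-cam near end [ 0.40869415 -0.25190977]
prongs [array([ 0.63682931, -0.27113142,  0.10132246]), array([ 0.6346687 , -0.29063811,  0.10132246])] dist to tcp 0.18017542579724022
tray frame prong 0.10088979754099177 0.0017084811367431233  tcp -0.07928082454202048 0.0003928066187871288
[ 2.22755786 -2.18240187  0.06232539] [0.44694908 0.03192947 1.13973112]
```

The blade hangs inside the tray outline: prongs at +101 mm and handle end at about −104 mm in the tray frame, side offset under 2 mm. Lowering.

```bash
python3 -m handwheel '[-0.2,2,0,0,0.008,0,0.5,-0.2,4,0,0,0.008,0,0.5,-0.2,5.8,0,0,0.008,0,0.5,-0.2,7.2,0,0,0.008,0,0.5,-0.2,8,0,0,0.008,0,0.5,-0.2,8.4,0,0,0.008,0,0.5,-0.2,8.4,0,0,0.008,0,0.5]'
python3 - <<'E'
from h import *
st=manip.sense();print(jawyaw(tool()[1]),st['tcp_pos'],st['force'],st['ft_torque'])
E
```

```text
t: 18.2
tcp_pos: [0.4592, -0.2585, 0.0418]
tool_rot: [0.048, 0.706, -0.705, -0.048]
force: [0.4, -0.0, -2.2]
finger_gap: 0.172
-97.77646351491222 [ 0.45919514 -0.25845317  0.0418159 ] [ 0.40577443 -0.02187459 -2.20478085] [ 0.02293386  0.07990277 -0.04073274]
```

```bash
python3 -m handwheel '[0,0.2,0,0,0,0,0.5,0,0.4,0,0,0,0,0.5,0,0.5,0,0,0,0,0.5,0,0.5,0,0,0,0,0.5]'
python3 - <<'E'
from h import *
st=manip.sense();print(st['tcp_pos'],st['force'],st['ft_torque'])
E
```

```text
t: 18.53
tcp_pos: [0.4597, -0.2588, 0.0379]
tool_rot: [-0.048, -0.705, 0.706, 0.048]
force: [0.0, 0.4, -1.2]
finger_gap: 0.175
[ 0.45965196 -0.258844    0.03790438] [ 0.03251924  0.35997945 -1.19855073] [ 0.04172147  0.12137133 -0.00320222]
```

```bash
python3 -m handwheel '[0,0.1,0,0,0,0,0.5,0,0.15,0,0,0,0,0.5,0,0.15,0,0,0,0,0.5]'
python3 - <<'E'
from h import *
st=manip.sense();print(st['tcp_pos'],st['force'],st['ft_torque'])
E
```

```text
t: 18.78
tcp_pos: [0.4597, -0.2589, 0.0365]
tool_rot: [-0.048, -0.705, 0.706, 0.048]
force: [0.3, -0.1, 3.0]
finger_gap: 0.174
[ 0.4596803  -0.25886379  0.03654678] [ 0.31484307 -0.06377686  3.03570837] [ 0.10958766  0.11844716 -0.04797852]
```

The blade has touched down on the tray floor: the vertical force reversed to +3 N at z 36.5 mm, as expected. Opening and rising.

```bash
python3 -m handwheel '[0,0,0,0,0,0,1.8,0,0,0,0,0,0,3.2,0,0,0,0,0,0,3.2,0,-1,0,0,0,0,3.2,0,-3,0,0,0,0,3.2,0,-6,0,0,0,0,3.2,0,-10,0,0,0,0,3.2,0,-14,0,0,0,0,3.2,0,-16,0,0,0,0,3.2]'
python3 - <<'E'
from h import *
print(tool()[0],go([.38,-.42,.25],-97.7))
E
```

```text
t: 19.53
tcp_pos: [0.4609, -0.2598, 0.201]
tool_rot: [-0.05, -0.704, 0.707, 0.046]
force: [0.7, -1.1, 0.9]
finger_gap: 0.376
[ 0.46089142 -0.25976246  0.20101309] [5.812, -4.867, 16.992, -0.004, -0.002, -0.006]
```

```bash
python3 -m handwheel '[1.5,-1,4,0,0,0,3.2,3,-2,8,0,0,0,3.2,4.5,-3,12,0,0,0,3.2,5.8,-4.8,16,0,0,0,3.2,5.8,-4.8,17,0,0,0,3.2,5.8,-4.8,17,0,0,0,3.2]'
python3 - <<'E'
from h import *
snap('top','t20');snap('scene','s20'); crop('t20',380,150,500,300,4,'t20a'); crop('t20',150,115,380,325,3,'t20b'); crop('s20',60,190,300,340,3,'s20a')
E
```

```text
t: 20.03
tcp_pos: [0.3779, -0.4248, 0.2466]
tool_rot: [-0.051, -0.703, 0.708, 0.049]
force: [-0.1, 0.1, -0.8]
finger_gap: 0.372
```

View pics/t20a.png

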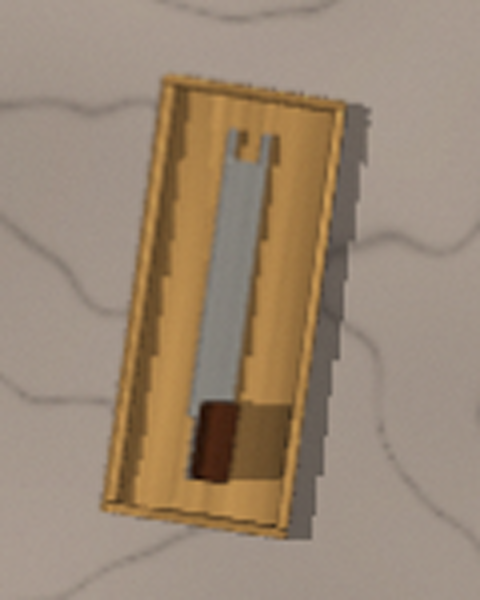

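View pics/t20b.png

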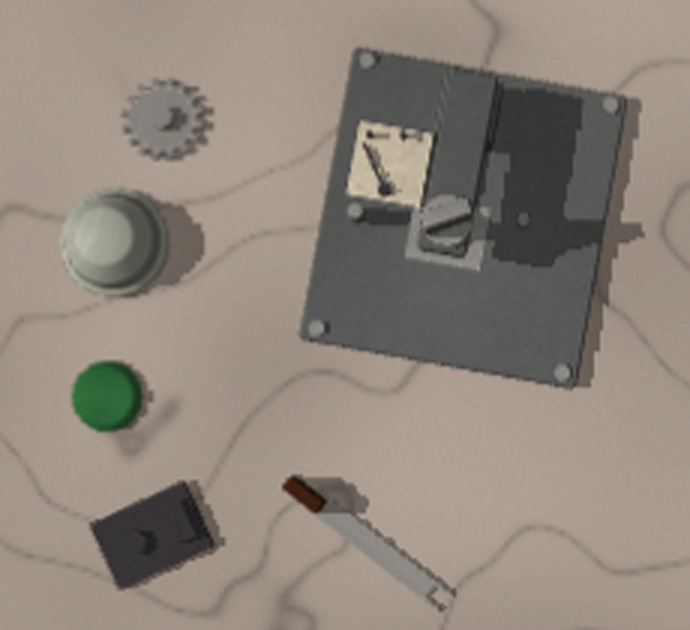

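View pics/s20a.png

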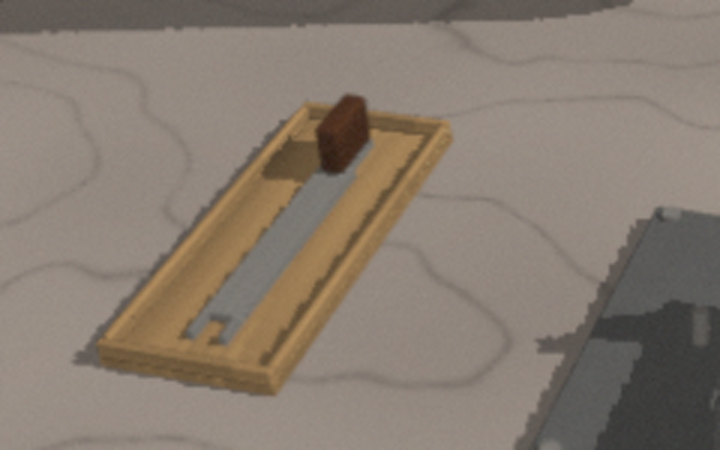

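The blade lies flat in the tray, handle up and well centred. The bystanders are where they were, and the knob is unchanged since I let go of it. Handing in.

```bash
python3 -c "
from station import manip
print(manip.sign_off())"
```

```text
the job is handed in; nothing more can be done
None
```

The brake shoe's clearance is set and the gauge blade is lying in the oak tray; I handed the job in at about 20 s. The sign-off gives no verdict, so what follows is from my own checks.

- **Swing:** I gripped the handle and swung the larger blade about 40° round the post. It stopped in line against the stop: the jaws read −8.9° and the brake's own angle measured −8.8°. The views I took on the way and after showed the heel on the post.
- **Setting:** I turned the screw 3.1 rad clockwise. The needle read about 0.32 rad while I held the knob, and 0.27 rad in a coarser view after letting go; both are between the studs. That puts the screw at about 4.1 rad, worked out from the needle and the turn rather than read directly.
- **Drawing out:** I pulled the blade straight out along its line. The needle fell back to 0, and the knob looked unmoved in the later pictures.
- **Tray:** The last pictures show the blade flat on the tray floor, handle up. From the release point, its middle is within about 5 mm of the tray's centre.
- **Other parts:** The dome, lock plate, lens, cog and the smaller gauge look unmoved, and the arm is clear.

No check failed. The top and wrist cameras disagreed by 2–4 mm on positions, so I used values between the two.

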